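# Swing the photometer head to its white tile and open the sample chamber

### The job

Get the bench photometer ready for a new sample: pull out the red locking plunger and twist it so that it stays out by itself when you let go, swing the detector head from the chamber to over the white reference tile, and twist the plunger back so that it drops fully home and locks the head there. Then slide the yellow thumb latch to the left (as seen from the robot) so that the chamber's cover springs wide open. Do not touch the two tiles, and leave the other things on the bench where they stand.

Things in the scene. Friction and masses are not known exactly. Their poses are not given: they have to be found in the camera images.
- photometer: Bench photometer, bolted down; origin on the table under the arm's upright pivot; own x points from the pivot to the blue chamber (roughly away from the robot), y left, z up. White base plate 300 x 270 x 25 mm, x -105 to 195 mm. Chamber x 40 to 166, y -45 to 45, top 77 mm high. Pedestals 66 mm dia., 72 mm high, 60 degrees left and right of +x, 115 mm from the pivot, carry the tiles.
- pivot (a point): Top of the pivot column (40 mm dia.), on the arm's axis, 135 mm above the table. Below it is a toothed aluminium index disc of 51 mm radius.
- plunger_grip (a point): Grip point in the plunger's red wing bar (36 mm along point x, 12 mm thick along point y: pinch there, along the plunger; 34 mm tall), 13 mm below the bar's top. Site z is the pull direction: it leans 35 degrees from vertical towards photometer -x. Home: photometer (-85, 0, 151) mm. Under the bar a 20 mm dia. hub, then a 22 mm wide sleeve ending 30 mm below this point at home.
- plunger (a joint): Pull along the plunger's axis, m: 0 home (arm locked, nose 8 mm deep in a disc notch), 0.016 stop. Spring 6 N at home, 12 N at 14 mm. It twists only when pulled over about 11.5 mm (pull 13 to 15 mm). Let go when twisted over 0.5 rad, its cross-pin rests on the sleeve at about 11 mm and the arm swings free.
- plunger_twist (a joint): Twist of the red bar about the plunger, rad: 0 home (bar's width in the photometer's x-z plane), 1.45 stop; positive is anticlockwise seen from the handle end. Back under about 0.25 rad and let go, the pin drops into its slot and the spring snaps the plunger in if a notch is there. Low friction (0.02 Nm).
- head_arm (a joint): Swing of the detector arm, rad, positive anticlockwise from above: 0 over the chamber (start), 1.047 over the left pedestal, -1.047 over the right. Notches lie at these angles and stops at +-1.057, so an arm at its stop is in line with the notch (the nose finds it within 0.06 rad). Unlocked it stays where left (friction 0.08 Nm); locked it has 0.02 rad of play.
- head (a point): Top centre of the detector head: grey upright cylinder 42 mm dia., top 150 and underside 94 mm above the table, at the arm's end, 115 mm from the pivot. Grip it across from above or push it. The white beam (26 mm wide, 112 to 132 mm high) joins it on the pivot side. Site x points outward along the arm.
- tile_white: White ceramic reference tile, disc 54 mm dia., 8 mm thick in a thin 60 mm steel rim, on the left or right pedestal (varies); origin at its underside centre, top 80 mm above the table. Fixed.
- tile_black: Black reference tile of the same size, on the other pedestal. Fixed.
- cover (a joint): Opening of the chamber's blue sprung cover, rad: 0 shut, 1.75 fully open; hinged on its far (+x) edge. It springs open by itself in about a second when the latch lets go, if nothing is above it. Shut, its top is 83 mm high, 11 mm under the head.
- cover_hinge (a point): Middle of the cover's hinge line, photometer (164, 0, 80) mm. The cover is 90 mm long from here towards the pivot, 88 mm wide.
- latch (a joint): Sideways slide of the thumb latch, m: 0 latched, 0.014 stop, positive towards photometer +y (left, seen from the robot). A light spring (1.5 to 3 N) returns it; the cover is released past about 9 mm.
- latch_thumb (a point): Top centre of the latch's yellow thumb block: 16 mm (x) x 14 mm (y) x 18 mm tall, on the chamber's top (77 mm high) at photometer x = 48 mm, between pivot and cover; its top is 96.5 mm high. The arm's beam passes over it while the head is over the chamber. Pinch it across y or push its side.
- tin_a: Bystander: small closed sample jar, blue cap, 30 mm dia., 42 mm tall, on the photometer's base plate; origin at its underside.
- tin_b: Bystander: small closed sample jar, orange cap, 30 mm dia., 42 mm tall, on the base plate; origin at its underside.
- flask: Bystander: conical glass flask, 78 mm dia., 104 mm tall, beside the photometer; origin at its underside.
- mortar: Bystander: white ceramic mortar bowl, 100 mm dia., 55 mm tall, beside the photometer; origin at its underside.
- reagent: Bystander: amber reagent bottle, 60 mm dia., 110 mm tall, beside the photometer; origin at its underside.
- beaker: Bystander: glass beaker, 66 mm dia., 75 mm tall, beside the photometer; origin at its underside.
- weight: Bystander: brass calibration weight, 30 mm dia., 38 mm tall, on the base plate beside the chamber; origin at its underside.

How it is judged:
By the outcome, as a careful person would: the job done as asked, in the order asked, and still so for the second after the job is handed in, with the robot touching nothing.
It also fails if it takes over 72 s, if anything falls off the work surface, if the arm or the gripper's body presses on something with over 40 N, if the wrist force passes 120 N, or if a joint passes its speed limit or range.

### The arm

A 6-joint arm with a two-finger parallel gripper is mounted at the origin on the work surface. World frame = base frame: x ahead of the robot, y to its left, z up, the work surface at z = 0. Lengths are in m, angles in rad, forces in N, time in s.
With the tool pointing down it reaches from about 0.3 to 0.825 m from the base axis. Payload 5.4 kg.
Tool frame: the origin (TCP) lies midway between the tips of the shut fingers; the grasp point (between the pads) lies 19 mm behind it; z points along the fingers, y is the line along which they close (so a half turn about z gives the same grasp; the last joint's range is limited). The gripper opens to 92 mm and grips with 3 to 60 N. Pads are 20 mm wide; open, the fingers measure 128 mm over their backs; the gripper's body (75 mm by 189 mm) begins 69 mm behind the grasp point.
Start: joints at [1.062, 0.158, 1.597, -0, 1.386, -0.21], TCP at [0.169, 0.55, 0.215] pointing down, gripper open.
Joint ranges: [-2.91, 2.91], [-0.94, 2.29], [0.18, 2.7], [-1.29, 4.43], [0.17, 2.64], [-3, 3]. Speed limits (rad/s): [2.57, 2.57, 3.14, 3.14, 3.14, 3.14].

### API

Orientations are given as a unit quaternion [w, x, y, z].
In Python, from cell import sensors, eyes, sign_off, nets gives the robot as it stands.
- The arm moves only by the shell command python3 -m crank 'ROWS' [FORCE]. ROWS is text: rows parted by semicolons, each of 7 numbers parted by spaces: the shift along the tool's x, y, z in m, then the turn, a rotation vector about the tool's x, y, z in rad, then the finger opening in m, from 0 to 0.0919. A call has 1 to 10 rows; each row is the pose to reach, as a shift and turn from the pose commanded when the call began, along the tool's axes at that moment; what a row does not reach only later rows make up. A row lasts 1/10 s, in which the tool goes at most 50 mm and 8.59 degrees, less where a joint would pass 70% of its speed; a pose out of reach is approached as far as the arm can. A call with a gripper value outside its range is refused whole. The fingers move at their own pace and stop on an object; FORCE is the grip in N (left out, the last holds). Time passes only in rows, so rows that repeat a pose let the fingers close. It gives the time, the measured TCP pose, the force, the opening and the grip force at its end, in the units of the state.
- sensors.observe(): the state, without advancing time (a new reading comes with each control period).
- eyes.read_camera(name): name is "scene" or "top" or "wrist"; returns a dict with "pixels" (420x560x3 uint8, red, green, blue), "depth" (420x560 float32, m along the optical axis (not along the pixel's ray), 0 where there is no reading), "fov_y" (degrees; the focal length in pixels is half the picture's height over the tangent of half this angle, whatever the lens; pixels are square), "cx", "cy" (the principal point, pixels), "rvec" (rotation vector, rad) and "tvec" (3), from world to camera coordinates, as OpenCV has them. Camera axes: x right, y down, z forward; pixel columns grow to the right and rows downward; lengths in m; the calibration is good to about 2 mm. A picture is of the moment at which its call begins.
- sign_off(): hands the job in; it is judged then, once.
Trained networks look in the newest picture that a camera, given by its name, has taken for a name from the list of things; names that differ only in an ending like _2 or _b are one class to them, and where a whole thing is asked for, a point or a joint stands for the part that bears it (a point fixed in the world has none). Each returns a list of dicts, best first, with "conf" (0 to 1); they miss things now and then, are a little off and sometimes report something else, mostly with a low value. They report only what shows in the picture. A call takes as long as a camera call.
- nets.find_in(name, camera): "box" ([left, top, right, bottom] as shares, 0 to 1, of the picture: columns of its width, rows of its height, round what is visible of it).
The state is a dict: "time_s": time; "q": joint angles; "qd": joint speeds; "joint_torque": joint torques, N m; "eef_pos": TCP position; "ee_rot": TCP orientation; "wrist_force": force on the tool from outside, world axes, zero at the start; "wrist_torque": the same for the moment, N m; "gripper_width": finger opening in m; "gripper_force": force on a finger pad.
Only numpy, scipy, OpenCV 4.12 (cv2) and the standard library are available. Lean on these libraries where they do the work, as an engineer would, in place of code of your own. Each camera call takes 0.05 s, during which the arm holds its last target. There are 200 camera calls.

## Working session

There is one attempt and no reset: what is moved stays moved. The work goes in short steps, Python scripts to look and compute and a shell command to move; the robot and the scene stay as the last step left them, time stands still between calls to the robot, and variables do not carry over. Pictures are saved under pics/ and viewed, at most 10 in all, crops included, and the job is handed in when it is done.

```bash
ls; mkdir -p pics; cat > h.py <<'E'
import numpy as np, cv2
from cell import sensors, eyes, nets
from scipy.spatial.transform import Rotation as R
def cam(n,save=None):
    c=eyes.read_camera(n)
    if save: cv2.imwrite('pics/'+save,c['pixels'][...,::-1])
    return c
def cloud(c):
    d=c['depth'];h,w=d.shape;f=h/2/np.tan(np.radians(c['fov_y'])/2)
    u,v=np.meshgrid(np.arange(w),np.arange(h))
    P=np.stack([(u-c['cx'])/f*d,(v-c['cy'])/f*d,d],-1)
    M=cv2.Rodrigues(np.array(c['rvec'],float))[0]
    W=(P-np.array(c['tvec']).ravel())@M
    W[d<=0]=np.nan
    return W
E
python3 - <<'E'
from h import *
s=sensors.observe();print(s['eef_pos'],s['ee_rot'],s['wrist_force'])
for n in ['scene','top']:
    c=cam(n,n+'0.png');W=cloud(c)
    np.savez('pics/'+n+'.npz',W=W,px=c['pixels'])
    for t in ['photometer','plunger_grip','head','latch_thumb','tile_white','tile_black','pivot','cover']:
        for r in nets.find_in(t,n)[:1]:
            b=np.array(r['box'])*[560,420,560,420]
            i=b.astype(int);Q=W[i[1]:i[3]+1,i[0]:i[2]+1].reshape(-1,3)
            print(n,t,b.round(),round(r['conf'],2),np.nanmedian(Q,0).round(3))
E
```

```text
pics
[0.1689871  0.54895756 0.21362853] [-3.17763698e-04  1.48839915e-01  9.88860866e-01 -8.74906676e-04] [0.25222915 0.26120707 0.33546238]
scene photometer [161. 161. 334. 325.] 0.76 [0.648 0.029 0.023]
scene plunger_grip [278. 164. 295. 181.] 0.7 [0.494 0.022 0.138]
scene head [216. 188. 289. 244.] 0.93 [0.597 0.029 0.084]
scene latch_thumb [246. 223. 254. 226.] 0.44 [0.638 0.026 0.089]
scene tile_white [271. 239. 298. 258.] 0.8 [0.642 0.115 0.079]
scene tile_black [197. 201. 223. 224.] 0.55 [ 0.646 -0.082  0.079]
scene pivot [161. 157. 335. 327.] 0.71 [0.647 0.028 0.022]
scene cover [195. 232. 257. 271.] 0.61 [0.713 0.033 0.082]
top photometer [233. 138. 340. 251.] 0.59 [0.623 0.026 0.025]
top plunger_grip [283. 234. 296. 252.] 0.64 [0.497 0.024 0.102]
top head [276. 153. 303. 230.] 0.59 [0.626 0.021 0.093]
top tile_white [238. 177. 260. 196.] 0.94 [0.642 0.119 0.078]
top tile_black [314. 179. 339. 198.] 0.81 [ 0.635 -0.074  0.077]
top pivot [233. 139. 335. 250.] 0.68 [0.623 0.031 0.026]
top cover [272. 144. 303. 179.] 0.85 [0.698 0.024 0.083]
```

```bash
python3 - <<'E'
import cv2,numpy as np
a=cv2.imread('pics/scene0.png')[110:360,110:410];b=cv2.imread('pics/top0.png')[110:290,190:380]
cv2.imwrite('pics/crops.png',np.hstack([cv2.resize(a,(420,350),interpolation=2),cv2.resize(b,(370,350),interpolation=2)]))
W=np.load('pics/top.npz')['W'];z=W[...,2]
# tiles and plate fits
for nm,(l,t,r,bt) in dict(white=(236,175,262,198),black=(312,177,341,200)).items():
    Q=W[t:bt,l:r].reshape(-1,3);Q=Q[abs(Q[:,2]-.080)<.006]
    c,rad=cv2.minEnclosingCircle(Q[:,:2].astype(np.float32));print(nm,c,rad,len(Q))
for lo,hi,nm in [(.015,.035,'plate')]:
    Q=W[120:270,215:355].reshape(-1,3);Q=Q[(Q[:,2]>lo)&(Q[:,2]<hi)]
    print(nm,cv2.minAreaRect((Q[:,:2]*1000).astype(np.float32)))
Q=W[225:260,275:305].reshape(-1,3);Q=Q[(Q[:,2]>.14)];print(len(Q),Q.mean(0),Q.min(0),Q.max(0))
Q=W[150:232,270:310].reshape(-1,3);Q=Q[(Q[:,2]>.143)&(Q[:,0]>.58)]
print('head',len(Q),cv2.minEnclosingCircle(Q[:,:2].astype(np.float32)),Q[:,2].mean())
Q=W[195:240,270:310].reshape(-1,3);Q=Q[(Q[:,2]>.133)&(Q[:,2]<.14)]
print('piv',len(Q),cv2.minEnclosingCircle(Q[:,:2].astype(np.float32)))
E
```

```text
white (0.6394152641296387, 0.12105721235275269) 0.03092111088335514 370
black (0.6379611492156982, -0.07774695008993149) 0.030414003878831863 380
plate ((628.7626953125, 49.4609375), (324.7924499511719, 299.8545837402344), 89.11493682861328)
97 [0.50009561 0.02330277 0.15959912] [0.47792057 0.01747682 0.1425059 ] [0.522632  0.028349  0.1715874]
head 233 ((0.6968878507614136, 0.021397681906819344), 0.0208588857203722) 0.14889864925766938
piv 151 ((0.5612019300460815, 0.023486275225877762), 0.053451042622327805)
```

View pics/crops.png

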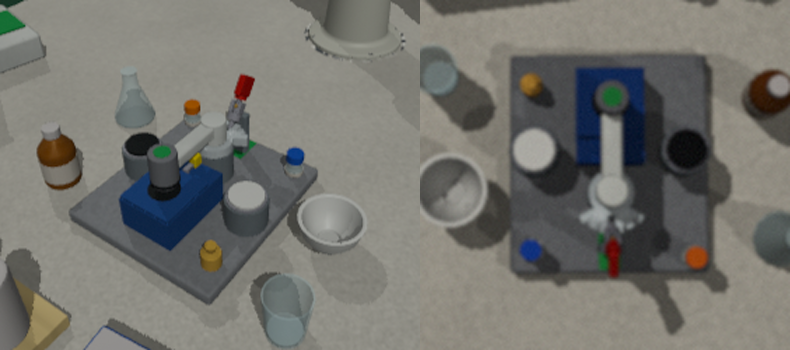

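The crops show the white tile on the left pedestal (crop px 533,150), the red plunger bar at (613,257), and the head over the chamber at (611,97). From the tiles and the head I get the pivot at about (0.5815, 0.022) with yaw near -0.006, and this fits the given sizes.

```bash
cat >> h.py <<'E'
PIV=np.array([.5815,.0219,0]);YAW=-.006
RP=R.from_euler('z',YAW)
def w(p): return PIV+RP.apply(np.array(p,float))
P=RP.apply([-np.sin(np.radians(35)),0,np.cos(np.radians(35))])  # pull dir
GRIP=w([-.085,0,.151])
def rot(z,y):
    z=np.array(z,float)/np.linalg.norm(z);y=np.array(y,float);y-=z*(y@z);y/=np.linalg.norm(y)
    return R.from_matrix(np.column_stack([np.cross(y,z),y,z]))
RG=rot(-P,RP.apply([0,-1,0]))       # grasp orientation, twist 0
RD=rot([0,0,-1],RP.apply([0,-1,0])) # pointing down
def rows(pos,Rt,Rs=None,ps=None):
    s=sensors.observe();q=s['ee_rot']
    R0=R.from_quat([q[1],q[2],q[3],q[0]])
    print('shift',R0.inv().apply(np.array(pos)-s['eef_pos']).round(4),'turn',(R0.inv()*Rt).as_rotvec().round(3),'q',np.round(s['q'],2),'t',s['time_s'],'F',np.round(s['wrist_force'],1))
E
python3 - <<'E'
from h import *
rows(GRIP+P*(.08),RD);rows(GRIP+P*.08+[0,0,.05],RG)
E
```

```text
shift [-0.424  -0.4207 -0.0019] turn [-0.    -0.     2.849] q [ 1.06  0.16  1.6   0.    1.39 -0.21] t 0.9 F [-0.7  0.7 -0.4]
shift [-0.424  -0.4207 -0.0519] turn [-0.86   0.127  2.727] q [ 1.06  0.16  1.6   0.    1.39 -0.21] t 0.9 F [-0.7  0.7 -0.4]
```

```bash
python3 -m crank '-0.2 -0.2 -0.06 0 0 1.4 0.06;-0.2 -0.2 -0.06 0 0 1.4 0.06;-0.2 -0.2 -0.06 0 0 1.4 0.06;-0.2 -0.2 -0.06 0 0 1.4 0.06;-0.2 -0.2 -0.06 0 0 1.4 0.06;-0.2 -0.2 -0.06 0 0 1.4 0.06;-0.2 -0.2 -0.06 0 0 1.4 0.06;-0.2 -0.2 -0.06 0 0 1.4 0.06;-0.2 -0.2 -0.06 0 0 1.4 0.06;-0.2 -0.2 -0.06 0 0 1.4 0.06' 20
python3 - <<'E'
from h import *
rows(GRIP+P*.08+[0,0,.05],RG)
E
```

```text
time_s: 1.9
eef_pos: [0.3017, 0.2994, 0.2748]
ee_rot: [0.0, 0.752, 0.659, 0.0]
wrist_force: [-0.2, 0.4, 0.2]
gripper_width: 0.06
gripper_force: 0.0
shift [-0.2545  0.1842  0.0082] turn [-0.44   0.499  1.396] q [ 0.5  -0.29  1.9   0.    1.53  0.63] t 1.9 F [-0.2  0.4  0.2]
```

```bash
A='x'; python3 -m crank '-0.25 0.18 0.008 -0.44 0.5 1.396 0.06;-0.254 0.184 0.008 -0.44 0.5 1.396 0.06;-0.254 0.184 0.008 -0.44 0.5 1.396 0.06;-0.254 0.184 0.008 -0.44 0.5 1.396 0.06;-0.254 0.184 0.008 -0.44 0.5 1.396 0.06;-0.254 0.184 0.008 -0.44 0.5 1.396 0.06;-0.254 0.184 0.008 -0.44 0.5 1.396 0.06;-0.254 0.184 0.008 -0.44 0.5 1.396 0.06;-0.254 0.184 0.008 -0.44 0.5 1.396 0.06;-0.254 0.184 0.008 -0.44 0.5 1.396 0.06'
python3 - <<'E'
from h import *
rows(GRIP+P*.05,RG)
E
```

```text
time_s: 2.9
eef_pos: [0.4516, 0.0233, 0.2667]
ee_rot: [0.0, 0.955, 0.018, 0.295]
wrist_force: [-0.2, 0.2, 0.3]
gripper_width: 0.0599
gripper_force: 0.0
shift [-0.0287  0.0005  0.0709] turn [-0.014  0.013  0.039] q [-0.38 -0.8   2.35  0.26  1.05  1.08] t 2.9 F [-0.2  0.2  0.3]
```

```bash
python3 -m crank '-0.015 0 0.035 -0.014 0.013 0.039 0.06;-0.029 0 0.071 -0.014 0.013 0.039 0.06;-0.029 0 0.071 -0.014 0.013 0.039 0.06;-0.029 0 0.071 -0.014 0.013 0.039 0.06'
python3 - <<'E'
from h import *
rows(GRIP-P*.019,RG)
c=cam('wrist','w1.png');W=cloud(c);p=c['pixels'].astype(int)
m=(p[...,0]>100)&(p[...,1]<50)&(p[...,2]<50)&(W[...,0]<.56)
Q=W[m];Q=Q[~np.isnan(Q[:,0])];D=(Q-GRIP)
print(len(Q),np.column_stack([D@RG.as_matrix()[:,k] for k in range(3)]).mean(0))
a=np.column_stack([D@RG.as_matrix()[:,k] for k in range(3)]);print(np.percentile(a,[2,50,98],axis=0).round(4))
E
```

```text
time_s: 3.3
eef_pos: [0.4673, 0.0239, 0.1919]
ee_rot: [0.001, 0.954, 0.001, 0.299]
wrist_force: [0.0, -0.7, 0.4]
gripper_width: 0.0603
gripper_force: 0.0
shift [0.0007 0.0015 0.0693] turn [-0.003  0.003  0.006] q [-0.35 -0.69  2.44  0.27  0.83  1.09] t 3.3 F [ 0.  -0.7  0.4]
925 [ 0.00243272 -0.0009004  -0.00956314]
[[-0.0137 -0.0083 -0.0134]
 [ 0.0026 -0.0011 -0.012 ]
 [ 0.0194  0.0068  0.0211]]
```

View pics/w1.png

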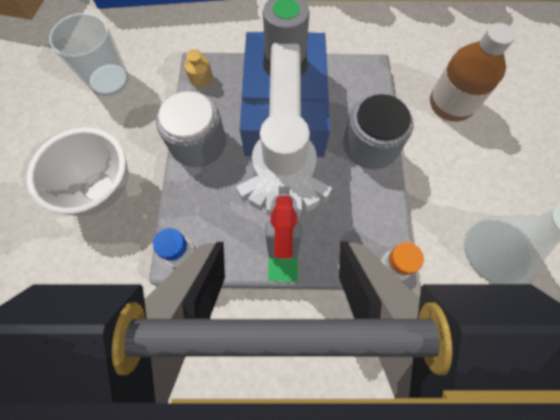

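The red bar sits between the fingers at (284,225), within 3 mm of what I expected. I go in and grip.

```bash
python3 -m crank '0.003 0.0005 0.035 0 0 0.006 0.06;0.003 0.0005 0.069 0 0 0.006 0.06;0.003 0.0005 0.069 0 0 0.006 0.06;0.003 0.0005 0.069 0 0 0.006 0.008;0.003 0.0005 0.069 0 0 0.006 0.008;0.003 0.0005 0.069 0 0 0.006 0.008;0.003 0.0005 0.069 0 0 0.006 0.008;0.003 0.0005 0.069 0 0 0.006 0.008' 35
python3 - <<'E'
from h import *
rows(GRIP-P*.019,RG)
E
```

```text
time_s: 4.15
eef_pos: [0.5098, 0.023, 0.138]
ee_rot: [0.0, 0.954, -0.002, 0.301]
wrist_force: [-1.1, -0.5, 0.2]
gripper_width: 0.0223
gripper_force: 0.0
shift [-0.0034  0.0007  0.0007] turn [-0.001 -0.     0.001] q [-0.3  -0.41  2.39  0.31  0.6   1.07] t 4.15 F [-1.1 -0.5  0.2]
```

```bash
python3 -m crank '0 0 0 0 0 0 0.008;0 0 0 0 0 0 0.008;0 0 0 0 0 0 0.008;0 0 0 0 0 0 0.008;0 0 -0.005 0 0 0 0.008;0 0 -0.010 0 0 0 0.008;0 0 -0.0142 0 0 0 0.008;0 0 -0.0142 0 0 0 0.008;0 0 -0.0142 0 0 0 0.008' 35
python3 - <<'E'
from h import *
rows(GRIP-P*.019+P*.014,RG); print(sensors.observe()['wrist_force']@P)
E
```

```text
time_s: 5.05
eef_pos: [0.5015, 0.0227, 0.1483]
ee_rot: [0.001, 0.954, -0.003, 0.3]
wrist_force: [9.0, -2.0, -8.0]
gripper_width: 0.0119
gripper_force: 35.0
shift [-0.0025  0.0003 -0.0001] turn [-0.001  0.001  0.   ] q [-0.31 -0.47  2.4   0.3   0.64  1.08] t 5.05 F [ 9. -2. -8.]
-11.767588749789155
```

```bash
python3 -m crank '0 0 0 0 0 -0.14 0.008;0 0 0 0 0 -0.28 0.008;0 0 0 0 0 -0.4 0.008;0 0 0 0 0 -0.5 0.008;0 0 0 0 0 -0.5 0.008' 35
python3 - <<'E'
from h import *
rows(GRIP-P*.019+P*.014,RG); s=sensors.observe();print(RG.inv().apply(s['wrist_force']),RG.inv().apply(s['wrist_torque']),s['gripper_width'])
E
```

```text
time_s: 5.55
eef_pos: [0.5014, 0.0231, 0.1482]
ee_rot: [0.075, 0.925, 0.234, 0.291]
wrist_force: [9.0, -0.4, -8.7]
gripper_width: 0.0118
gripper_force: 35.0
shift [-0.0024 -0.0006 -0.0002] turn [-0.002  0.001  0.502] q [-0.31 -0.47  2.4   0.3   0.64  0.57] t 5.55 F [ 9.  -0.4 -8.7]
[ 2.37597387  0.33959311 12.3112943 ] [-0.33957563  0.28931041 -0.02025954] 0.011816000985464205
```

Twist is free and the lateral force is small. I continue to about 1.25 rad, ease the pull off, then let go.

```bash
python3 -m crank '0 0 0 0 0 -0.14 0.008;0 0 0 0 0 -0.28 0.008;0 0 0 0 0 -0.42 0.008;0 0 0 0 0 -0.56 0.008;0 0 0 0 0 -0.7 0.008;0 0 0 0 0 -0.75 0.008;0 0 0 0 0 -0.75 0.008;0 0 0.003 0 0 -0.75 0.008;0 0 0.003 0 0 -0.75 0.008' 35
python3 - <<'E'
from h import *
rows(GRIP-P*.019+P*.011,RG); s=sensors.observe();print(RG.inv().apply(s['wrist_force']),s['gripper_width'])
E
```

```text
time_s: 6.45
eef_pos: [0.5028, 0.0234, 0.1456]
ee_rot: [0.175, 0.775, 0.556, 0.243]
wrist_force: [1.9, 1.7, -1.7]
gripper_width: 0.0118
gripper_force: 35.0
shift [-0.0016 -0.0016 -0.    ] turn [-4.00e-03  1.00e-03  1.25e+00] q [-0.31 -0.45  2.4   0.3   0.63 -0.18] t 6.45 F [ 1.9  1.7 -1.7]
[ 0.5962595  -1.7518035   2.50128265] 0.011818584261633073
```

```bash
python3 -m crank '0 0 0 0 0 0 0.03;0 0 0 0 0 0 0.03;0 0 0 0 0 0 0.03;0 0 0 0 0 0 0.03;0 0 -0.03 0 0 0 0.03;0 0 -0.07 0 0 0 0.03;0 0 -0.09 0 0 0 0.03;0 0 -0.09 0 0 0 0.03' 35
python3 - <<'E'
from h import *
c=cam('wrist','w2.png');rows(w([.115*np.cos(-.5),.115*np.sin(-.5)-.0,.25]),RD)
rows(w([.115,-.06,.25]),RD)
E
```

```text
time_s: 7.25
eef_pos: [0.4526, 0.0226, 0.2235]
ee_rot: [0.179, 0.774, 0.556, 0.245]
wrist_force: [0.4, -0.8, 0.1]
gripper_width: 0.0301
gripper_force: 0.0
shift [0.0118 0.2119 0.1089] turn [ 0.382 -0.53   1.21 ] q [-0.37 -0.79  2.43  0.26  0.94 -0.14] t 7.3 F [ 0.2 -0.7 -1.1]
shift [0.0108 0.2243 0.117 ] turn [ 0.382 -0.53   1.21 ] q [-0.37 -0.79  2.43  0.26  0.94 -0.14] t 7.3 F [ 0.2 -0.7 -1.1]
```

View pics/w2.png

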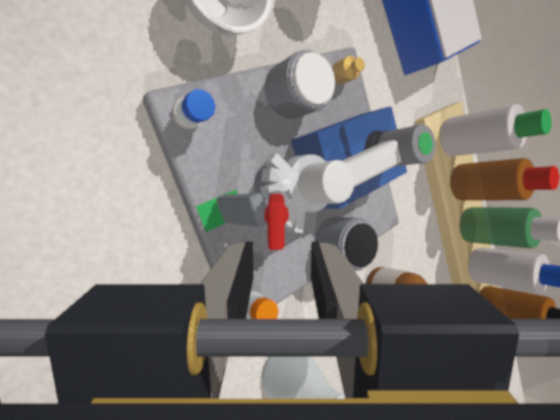

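The bar stayed out and twisted (276,220). Next I push the head from its right side.

```bash
cat >> h.py <<'E'
RH=rot([0,0,-1],RP.apply([np.cos(.5236),.5,0]))
E
python3 - <<'E'
from h import *
rows(w([.150,-.045,.22]),RH)
E
```

```text
shift [0.0286 0.2304 0.1616] turn [ 0.628  0.064 -0.816] q [-0.37 -0.79  2.43  0.26  0.94 -0.14] t 7.3 F [ 0.2 -0.7 -1.1]
```

```bash
python3 -m crank '0 0 -0.03 0.12 0.01 -0.15 0;0.01 0.05 0 0.25 0.02 -0.3 0;0.015 0.1 0.05 0.4 0.04 -0.5 0;0.02 0.15 0.1 0.628 0.064 -0.816 0;0.028 0.23 0.161 0.628 0.064 -0.816 0;0.028 0.23 0.161 0.628 0.064 -0.816 0;0.028 0.23 0.161 0.628 0.064 -0.816 0;0.028 0.23 0.161 0.628 0.064 -0.816 0;0.028 0.23 0.161 0.628 0.064 -0.816 0;0.028 0.23 0.161 0.628 0.064 -0.816 0' 20
python3 - <<'E'
from h import *
rows(w([.150,-.045,.115]),RH)
R0=RH.inv()*RP
a0=np.array([.150,-.045])
for t in [0,.2,.4,.6,.8,.95,1.06]:
    p=np.array([.115*np.cos(t)+.0225,.115*np.sin(t)-.023])-a0
    print(t,R0.apply([*p,0]).round(4))
E
```

```text
time_s: 8.3
eef_pos: [0.7309, -0.0235, 0.2081]
ee_rot: [-0.007, 0.502, 0.865, -0.002]
wrist_force: [-0.6, -1.1, -1.4]
gripper_width: 0.0002
gripper_force: 0.0
shift [-0.0016  0.001   0.0931] turn [-0.01  -0.01   0.002] q [-0.2   0.58  1.07  0.    1.5  -0.72] t 8.3 F [-0.6 -1.1 -1.4]
0 [0.0253 0.0002 0.    ]
0.2 [0.0462 0.0096 0.    ]
0.4 [0.0686 0.0147 0.    ]
0.6 [0.0916 0.0152 0.    ]
0.8 [0.1142 0.0112 0.    ]
0.95 [0.1304 0.0053 0.    ]
1.06 [ 0.1416 -0.0006  0.    ]
```

```bash
python3 -m crank '0 0 0.045 0 0 0 0;0 0 0.092 0 0 0 0;0 0 0.092 0 0 0 0;0 0 0.092 0 0 0 0'
python3 -m crank '0.012 0 0 0 0 0 0;0.022 0 0 0 0 0 0;0.03 0.003 0 0 0 0 0;0.04 0.007 0 0 0 0 0;0.05 0.011 0 0 0 0 0;0.06 0.013 0 0 0 0 0;0.07 0.015 0 0 0 0 0;0.08 0.0155 0 0 0 0 0;0.09 0.015 0 0 0 0 0;0.1 0.0145 0 0 0 0 0'
python3 -m crank '0.009 -0.0025 0 0 0 0 0;0.017 -0.0045 0 0 0 0 0;0.024 -0.007 0 0 0 0 0;0.031 -0.01 0 0 0 0 0;0.036 -0.013 0 0 0 0 0;0.041 -0.015 0 0 0 0 0;0.041 -0.015 0 0 0 0 0'
python3 - <<'E'
from h import *
c=cam('top','t2.png');W=cloud(c)
z=W[...,2];Q=W[140:260,200:360].reshape(-1,3);Q=Q[(Q[:,2]>.143)&(Q[:,2]<.156)&(Q[:,0]>.58)]
print(len(Q),np.median(Q,0), w([.115*np.cos(1.047),.115*np.sin(1.047),.15]))
rows(w([.0800,.0773,.115]),RH)
E
```

```text
time_s: 8.7
eef_pos: [0.728, -0.0232, 0.1244]
ee_rot: [-0.004, 0.502, 0.865, -0.001]
wrist_force: [0.2, -0.6, -0.2]
gripper_width: 0.0005
gripper_force: 0.0
time_s: 9.7
eef_pos: [0.6914, 0.0711, 0.1254]
ee_rot: [-0.003, 0.502, 0.865, -0.001]
wrist_force: [2.1, -0.9, -0.1]
gripper_width: 0.0005
gripper_force: 0.5
time_s: 10.4
eef_pos: [0.6607, 0.0969, 0.1261]
ee_rot: [0.001, 0.503, 0.865, -0.0]
wrist_force: [7.6, -4.8, -5.9]
gripper_width: 0.0004
gripper_force: 4.2
113 [0.63340267 0.12957276 0.14910483] [0.63961612 0.12113465 0.15      ]
shift [0.001  0.002  0.0111] turn [ 0.     0.001 -0.   ] q [-0.03  0.47  1.4  -0.    1.28 -0.55] t 10.45 F [ 7.9 -4.2 -4.4]
```

```bash
python3 -m crank '-0.012 0 0 0 0 0 0;-0.03 0 0 0 0 0 0;-0.03 0 -0.05 0 0 0 0;-0.04 0 -0.1 0 0 0 0;-0.06 -0.05 -0.11 0 0 0 0;-0.06 -0.1 -0.11 0 0 0 0;-0.06 -0.1 -0.11 0 0 0 0'
python3 - <<'E'
from h import *
c=cam('top','t3.png');W=cloud(c)
Q=W[140:260,200:360].reshape(-1,3);Q=Q[(Q[:,2]>.143)&(Q[:,2]<.156)&(Q[:,0]>.6)&(Q[:,1]>.07)]
cc=np.array(cv2.minEnclosingCircle(Q[:,:2].astype(np.float32))[0]);d=cc-PIV[:2]
print(len(Q),cc,np.arctan2(d[1],d[0])-YAW,np.hypot(*d))
RT=RG*R.from_rotvec([0,0,-1.25])
rows(GRIP+P*.09+[0.002,.001,0.001],RT)
E
```

```text
time_s: 11.15
eef_pos: [0.5979, -0.0062, 0.2347]
ee_rot: [-0.005, 0.504, 0.864, -0.002]
wrist_force: [0.3, -0.2, 0.5]
gripper_width: 0.0004
gripper_force: 0.0
238 [0.64001882 0.12189327] 1.0473097174591566 0.11585813216813534
shift [ 0.1007 -0.1186  0.0108] turn [-0.633 -0.066  0.814] q [-0.21  0.21  1.49  0.    1.44 -0.73] t 11.2 F [1.1 0.9 0.2]
```

View pics/t3.png

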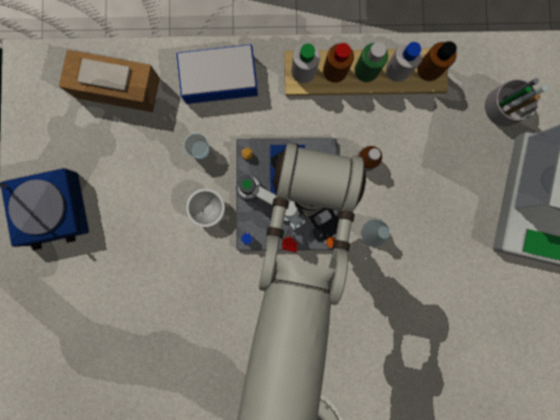

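The head is at (247,186) over the white tile, measured at 1.047 rad. I return to the plunger.

```bash
python3 -m crank '0.02 -0.02 -0.03 0 0 0 0.03;0.05 -0.06 -0.03 -0.12 0 0.15 0.03;0.1 -0.118 0 -0.3 -0.03 0.4 0.03;0.1 -0.118 0.01 -0.633 -0.066 0.814 0.03;0.1 -0.118 0.01 -0.633 -0.066 0.814 0.03;0.1 -0.118 0.01 -0.633 -0.066 0.814 0.03;0.1 -0.118 0.01 -0.633 -0.066 0.814 0.03;0.1 -0.118 0.01 -0.633 -0.066 0.814 0.03;0.1 -0.118 0.01 -0.633 -0.066 0.814 0.03;0.1 -0.118 0.01 -0.633 -0.066 0.814 0.03' 35
python3 - <<'E'
from h import *
RT=RG*R.from_rotvec([0,0,-1.25])
rows([.5028,.0234,.1456],RT)
c=cam('wrist','w3.png')
E
```

```text
time_s: 12.2
eef_pos: [0.4506, 0.0252, 0.2277]
ee_rot: [0.178, 0.773, 0.558, 0.245]
wrist_force: [0.4, -0.4, -0.2]
gripper_width: 0.0301
gripper_force: 0.0
shift [-0.003  -0.0039  0.0972] turn [ 0.003 -0.002  0.005] q [-0.37 -0.81  2.43  0.26  0.95 -0.14] t 12.2 F [ 0.4 -0.4 -0.2]
```

View pics/w3.png

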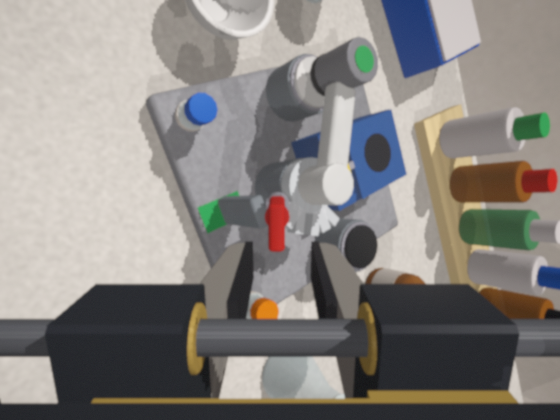

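The bar is at (277,222), still out and aligned with the fingers, and the head is over the white tile (about 345,65). I go in and grip.

```bash
python3 -m crank '-0.003 -0.004 0.03 0 0 0 0.03;-0.003 -0.004 0.07 0 0 0 0.03;-0.003 -0.004 0.097 0 0 0 0.03;-0.003 -0.004 0.097 0 0 0 0.03;-0.003 -0.004 0.097 0 0 0 0.008;-0.003 -0.004 0.097 0 0 0 0.008;-0.003 -0.004 0.097 0 0 0 0.008;-0.003 -0.004 0.097 0 0 0 0.008;-0.003 -0.004 0.097 0 0 0 0.008;-0.003 -0.004 0.097 0 0 0 0.008' 35
python3 - <<'E'
from h import *
rows(GRIP-P*.019+P*.011,RG); s=sensors.observe();print(RG.inv().apply(s['wrist_force']),s['gripper_width'],s['gripper_force'])
E
```

```text
time_s: 13.25
eef_pos: [0.5023, 0.0235, 0.146]
ee_rot: [0.178, 0.773, 0.557, 0.245]
wrist_force: [-6.1, 1.1, 3.1]
gripper_width: 0.0116
gripper_force: 35.0
shift [-0.0016 -0.0014  0.0006] turn [ 0.002 -0.005  1.253] q [-0.31 -0.46  2.41  0.3   0.63 -0.18] t 13.25 F [-6.1  1.1  3.1]
[-3.25810909 -1.10995384 -6.01471574] 0.01156165283113748 34.99651372432709
```

Pull about 2 mm to unload the pin, then twist back to 0.

```bash
python3 -m crank '0 0 -0.0025 0 0 0 0.008;0 0 -0.003 0 0 0.14 0.008;0 0 -0.003 0 0 0.28 0.008;0 0 -0.003 0 0 0.42 0.008;0 0 -0.003 0 0 0.56 0.008;0 0 -0.003 0 0 0.7 0.008;0 0 -0.003 0 0 0.84 0.008;0 0 -0.003 0 0 0.98 0.008;0 0 -0.003 0 0 1.12 0.008;0 0 -0.003 0 0 1.25 0.008' 35
python3 -m crank '0 0 0 0 0 0 0.008'
python3 - <<'E'
from h import *
rows(GRIP-P*.019,RG); s=sensors.observe();print(RG.inv().apply(s['wrist_force']),RG.inv().apply(s['wrist_torque']))
E
```

```text
time_s: 14.25
eef_pos: [0.5012, 0.0226, 0.1484]
ee_rot: [0.001, 0.953, -0.004, 0.304]
wrist_force: [9.2, -1.1, -8.0]
gripper_width: 0.0121
gripper_force: 35.0
time_s: 14.35
eef_pos: [0.5012, 0.0225, 0.1484]
ee_rot: [0.001, 0.953, -0.003, 0.304]
wrist_force: [9.0, -1.6, -8.4]
gripper_width: 0.012
gripper_force: 35.0
shift [-0.0024  0.0002  0.0141] turn [ 0.001 -0.007 -0.   ] q [-0.31 -0.47  2.41  0.3   0.63  1.07] t 14.35 F [ 9.  -1.6 -8.4]
[ 2.55493761  1.55478073 11.99479583] [-0.44035696  0.08850138 -0.01391662]
```

```bash
python3 -m crank '0 0 0.004 0 0 0 0.008;0 0 0.008 0 0 0 0.008;0 0 0.011 0 0 0 0.008;0 0 0.014 0 0 0 0.008;0 0 0.014 0 0 0 0.008;0 0 0.014 0 0 0 0.008'  35
python3 - <<'E'
from h import *
rows(GRIP-P*.019,RG); s=sensors.observe();print(RG.inv().apply(s['wrist_force']))
E
python3 -m crank '0 0 0 0 0 0 0.03;0 0 0 0 0 0 0.03;0 0 0 0 0 0 0.03;0 0 0 0 0 0 0.03;0 0 -0.03 0 0 0 0.03;0 0 -0.07 0 0 0 0.03;0 0 -0.08 0 0 0 0.03;0 0 -0.08 0 0 0 0.03'
python3 - <<'E'
from h import *
c=cam('wrist','w4.png');W=cloud(c);p=c['pixels'].astype(int)
m=(p[...,0]>100)&(p[...,1]<50)&(p[...,2]<50)&(W[...,0]<.56)
Q=W[m];Q=Q[~np.isnan(Q[:,0])];a=RG.inv().apply(Q-GRIP)
print(np.percentile(a,[2,50,98],axis=0).round(4))
rows(w([.048,-.05,.25]),RD)
E
```

```text
time_s: 14.95
eef_pos: [0.5093, 0.0226, 0.1379]
ee_rot: [0.002, 0.953, -0.001, 0.304]
wrist_force: [-9.8, -1.6, 7.6]
gripper_width: 0.0116
gripper_force: 35.0
shift [-0.003   0.0002  0.0009] turn [ 0.001 -0.006  0.004] q [-0.31 -0.42  2.4   0.31  0.59  1.06] t 14.95 F [-9.8 -1.6  7.6]
[ -3.6406091   1.6517184 -11.7892014]
time_s: 15.75
eef_pos: [0.4633, 0.023, 0.2039]
ee_rot: [0.002, 0.952, -0.001, 0.305]
wrist_force: [-0.2, -0.0, -0.7]
gripper_width: 0.0297
gripper_force: 0.0
[[-0.0139 -0.0083 -0.0134]
 [ 0.0038 -0.0008 -0.0119]
 [ 0.0196  0.0068  0.021 ]]
shift [0.1636 0.0511 0.0571] turn [ 0.001 -0.616  0.003] q [-0.36 -0.73  2.44  0.27  0.86  1.1 ] t 15.8 F [-0.8 -1.3  0.3]
```

The bar depth matches the start reading (-11.9 vs -12.0 mm), so the plunger is home. Next is the latch.

```bash
python3 -m crank '0.02 0.01 -0.03 0 -0.1 0 0;0.06 0.02 -0.03 0 -0.25 0 0;0.1 0.035 0 0 -0.4 0 0;0.16 0.048 0.06 0 -0.616 0 0;0.16 0.048 0.06 0 -0.616 0 0;0.16 0.048 0.06 0 -0.616 0 0;0.16 0.048 0.06 0 -0.616 0 0;0.16 0.048 0.06 0 -0.616 0 0;0.16 0.048 0.06 0 -0.616 0 0' 20
python3 - <<'E'
from h import *
rows(w([.048,-.045,.085]),RD)
for n in ['wrist','scene']:
    c=cam(n,n+'5.png');W=cloud(c);p=c['pixels'].astype(int)
    Q=RP.inv().apply((W-PIV).reshape(-1,3));p=p.reshape(-1,3)
    m=(abs(Q[:,0]-.048)<.02)&(abs(Q[:,1])<.03)&(Q[:,2]>.08)&(Q[:,2]<.105)&(p[:,0]>110)&(p[:,2]<.5*p[:,0])
    if m.sum(): print(n,m.sum(),Q[m].min(0).round(4),Q[m].max(0).round(4))
E
```

```text
time_s: 16.7
eef_pos: [0.6272, -0.0246, 0.2426]
ee_rot: [-0.0, 1.0, -0.001, -0.002]
wrist_force: [0.1, 0.2, -0.3]
gripper_width: -0.0001
gripper_force: 0.0
shift [ 0.0026 -0.0012  0.1576] turn [-0.     0.004  0.003] q [-0.23  0.28  1.4  -0.    1.47  1.34] t 16.7 F [ 0.1  0.2 -0.3]
wrist 271 [ 0.0425 -0.007   0.0824] [0.0582 0.0065 0.0984]
scene 72 [ 0.0425 -0.0066  0.0807] [0.0591 0.0058 0.0974]
```

View pics/wrist5.png

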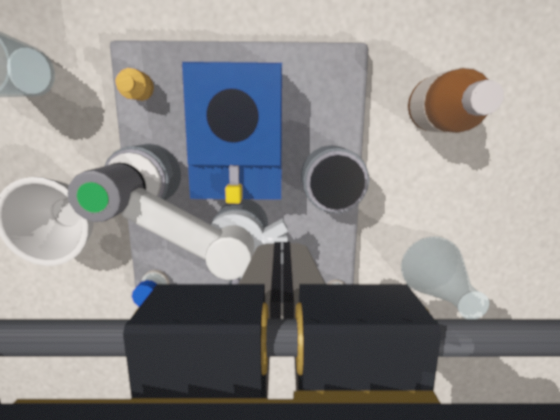

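The yellow latch is at (233,193), measured at photometer (0.050, 0), as it should be. Before going down I check how the finger clears the index disc.

```bash
python3 - <<'E'
from h import *
for n in ['wrist','top']:
    c=cam(n);W=cloud(c)
    Q=RP.inv().apply((W-PIV).reshape(-1,3));r=np.hypot(Q[:,0],Q[:,1]);a=np.degrees(np.arctan2(Q[:,1],Q[:,0]))
    for a0 in range(-90,60,15):
        o=[]
        for r0 in (.022,.028,.034,.040,.046,.052):
            m=(r>r0)&(r<r0+.006)&(a>a0)&(a<a0+15)&(Q[:,2]<.2)
            o.append((round(float(np.median(Q[m,2])),3),int(m.sum())) if m.any() else None)
        print(n,a0,o)
E
```

```text
wrist -90 [(0.095, 36), (0.094, 73), (0.094, 68), (0.094, 64), (0.083, 86), (0.025, 61)]
wrist -75 [(0.095, 41), (0.077, 131), (0.089, 104), (0.089, 121), (0.088, 147), (0.025, 77)]
wrist -60 [(0.095, 41), (0.063, 139), (0.025, 43), (0.025, 47), (0.025, 31), (0.025, 28)]
wrist -45 [(0.095, 44), (0.067, 160), (0.025, 32), (0.025, 4), (0.077, 9), (0.077, 59)]
wrist -30 [(0.095, 37), (0.069, 174), (0.025, 1), (0.077, 11), (0.077, 71), (0.077, 86)]
wrist -15 [(0.095, 48), (0.074, 153), None, (0.095, 49), (0.095, 94), (0.086, 120)]
wrist 0 [(0.095, 46), (0.078, 108), None, (0.096, 31), (0.096, 63), (0.095, 87)]
wrist 15 [(0.12, 109), (0.08, 107), None, (0.077, 11), (0.077, 73), (0.077, 86)]
wrist 30 [(0.131, 89), (0.119, 182), (0.127, 118), (0.127, 76), (0.123, 65), (0.077, 80)]
wrist 45 [(0.132, 53), (0.132, 91), (0.131, 118), (0.131, 137), (0.132, 139), (0.132, 157)]
top -90 [(0.094, 7), (0.093, 9), (0.095, 8), (0.094, 12), (0.093, 8), (0.023, 4)]
top -75 [(0.093, 6), (0.093, 6), (0.094, 8), (0.091, 7), (0.094, 11), (0.024, 2)]
top -60 [(0.094, 5), None, (0.024, 7), (0.024, 10), (0.022, 10), (0.024, 12)]
top -45 [(0.093, 2), None, (0.024, 4), (0.023, 8), (0.038, 17), (0.023, 3)]
top -30 [None, None, None, None, (0.079, 1), None]
top -15 [None, None, None, None, None, None]
top 0 [None, None, None, (0.072, 1), None, None]
top 15 [None, None, (0.024, 3), (0.033, 14), (0.037, 1), None]
top 30 [(0.129, 2), (0.132, 5), (0.131, 4), (0.129, 2), (0.042, 2), None]
top 45 [(0.131, 6), (0.132, 7), (0.131, 11), (0.132, 10), (0.129, 10), (0.13, 9)]
```

The front sector of the disc only reaches 28 mm radius, so the finger clears it. Go down and push left.

```bash
python3 -m crank '0.004 -0.001 0.04 0 0 0 0;0.004 -0.001 0.08 0 0 0 0;0.004 -0.001 0.12 0 0 0 0;0.004 -0.001 0.145 0 0 0 0;0.004 -0.001 0.157 0 0 0 0;0.004 -0.001 0.157 0 0 0 0'
python3 - <<'E'
from h import *
s=sensors.observe();print(RP.inv().apply(s['eef_pos']-PIV));rows(w([.049,-.013,.085]),RD)
E
```

```text
time_s: 17.5
eef_pos: [0.6302, -0.0239, 0.0867]
ee_rot: [0.0, 1.0, -0.002, -0.002]
wrist_force: [-0.0, -1.1, -0.6]
gripper_width: 0.0006
gripper_force: 0.0
[ 0.04894504 -0.04546659  0.08670195]
shift [ 0.0001 -0.0325  0.0017] turn [0.    0.004 0.003] q [-0.23  0.42  1.54 -0.    1.19  1.35] t 17.5 F [-0.  -1.1 -0.6]
```

```bash
python3 -m crank '0 -0.008 0 0 0 0 0;0 -0.016 0 0 0 0 0;0 -0.022 0 0 0 0 0;0 -0.027 0 0 0 0 0;0 -0.032 0 0 0 0 0;0 -0.032 0 0 0 0 0;0 -0.032 0 0 0 0 0'
python3 - <<'E'
from h import *
c=cam('scene','s6.png');W=cloud(c);Q=RP.inv().apply((W-PIV).reshape(-1,3));p=c['pixels'].astype(int).reshape(-1,3)
m=(abs(Q[:,0]-.048)<.02)&(abs(Q[:,1])<.03)&(Q[:,2]>.08)&(Q[:,2]<.105)&(p[:,0]>110)&(p[:,2]<.5*p[:,0])
if m.sum(): print(m.sum(),Q[m].min(0).round(4),Q[m].max(0).round(4))
m=(Q[:,0]>.12)&(Q[:,0]<.22)&(abs(Q[:,1])<.04)&(Q[:,2]>.1)&(Q[:,2]<.2);print('cover up pts',m.sum())
E
```

```text
time_s: 18.2
eef_pos: [0.6315, 0.0081, 0.0873]
ee_rot: [0.0, 1.0, -0.002, -0.001]
wrist_force: [-0.1, -0.8, 0.7]
gripper_width: 0.0004
gripper_force: 0.4
67 [0.0441 0.0002 0.0802] [0.0584 0.0134 0.0976]
cover up pts 0
```

```bash
python3 -m crank '0 -0.003 0 0 0 0 0;0 -0.005 0 0 0 0 0;0 -0.005 0 0 0 0 0;0 -0.005 0 0 0 0 0;0 -0.005 0 0 0 0 0;0 -0.005 0 0 0 0 0;0 -0.005 0 0 0 0 0;0 -0.005 0 0 0 0 0;0 -0.005 0 0 0 0 0;0 -0.005 0 0 0 0 0'
python3 - <<'E'
from h import *
c=cam('scene','s7.png');W=cloud(c);Q=RP.inv().apply((W-PIV).reshape(-1,3))
m=(Q[:,0]>.12)&(Q[:,0]<.22)&(abs(Q[:,1])<.04)&(Q[:,2]>.1)&(Q[:,2]<.2);print('cover up pts',m.sum(),Q[m].max(0) if m.any() else '')
E
```

```text
time_s: 19.25
eef_pos: [0.6314, 0.0129, 0.0871]
ee_rot: [0.0, 1.0, -0.002, -0.001]
wrist_force: [-0.1, -2.1, -1.0]
gripper_width: 0.0003
gripper_force: 1.2
cover up pts 698 [0.18500717 0.03980927 0.17725285]
```

The cover is open. I back off to the right, then rise clear.

```bash
python3 -m crank '0 0.012 0 0 0 0 0;0 0.03 0 0 0 0 0;0 0.03 -0.03 0 0 0 0;-0.02 0.03 -0.08 0 0 0 0;-0.08 0.03 -0.13 0 0 0 0;-0.12 0.05 -0.16 0 0 0 0;-0.16 0.07 -0.18 0 0 0 0;-0.2 0.09 -0.18 0 0 0 0;-0.2 0.09 -0.18 0 0 0 0'
python3 - <<'E'
from h import *
a=cam('scene')['pixels'][110:360,110:410,::-1]
b=cam('wrist')['pixels'][...,::-1]
cv2.imwrite('pics/fin.png',np.hstack([cv2.resize(a,(400,333)),cv2.resize(b,(400,333))]))
E
```

```text
time_s: 20.2
eef_pos: [0.4297, -0.078, 0.2696]
ee_rot: [0.001, 1.0, -0.002, 0.0]
wrist_force: [0.1, -0.5, -0.2]
gripper_width: 0.0003
gripper_force: 0.0
```

View pics/fin.png

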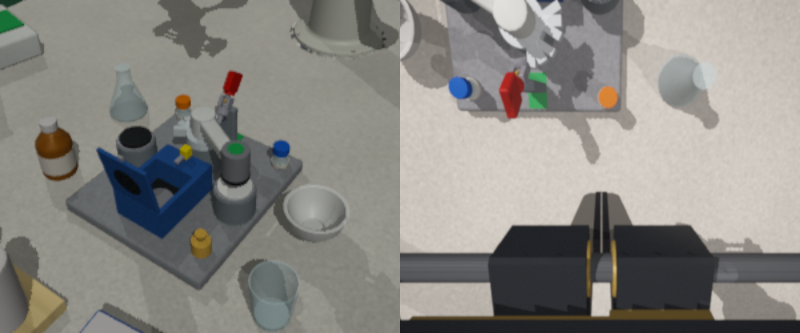

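The left view shows the cover wide open (130,175), the head over the white tile (236,165), the plunger home with its bar at (233,83), and the other things where they stood.

```bash
python3 -c "from cell import sign_off; print(sign_off())"
```

```text
the job is handed in; nothing more can be done
None
```

I handed the job in at about 20 s of the 72 s allowed: the head measured at 1.047 rad over the white tile, the plunger is back at its home depth, the cover stands wide open, and nothing else on the bench looked moved in the last picture.

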